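Clamp a sample bottle with the cam lever

TASK

Stand the white sample bottle with the black cap upright on the clamp's plate, between the spring pad and the V-jaw. Then turn the red-knobbed cam lever anticlockwise until the gap is taken up and the dial's pointer stands in the green; the bottle is thin, so never let the pointer run on into the red. Leave the lever there with the bottle held against the V-jaw, and do not disturb the vial and the flask.

Things in the scene. Friction and masses are not known exactly. Their poses are not given: they have to be found in the camera images.
- bottle: white sample bottle with black screw cap, round, 42 mm diameter, 93 mm high (straight wall up to 65 mm), about 45 g, loose, standing on the bench; origin at the centre of its underside, z along its axis. Grasp it below the cap
- vial: small clear screw-cap vial with white cap, 29 mm diameter, 78 mm high, loose bystander; origin at the centre of its underside
- flask: small volumetric flask with teal stopper, 41 mm diameter, 123 mm high, loose bystander; origin at the centre of its underside
- clamp: aluminium plate of the bottle clamp, 225 x 130 mm, fixed to the bench, its top face 12 mm above the bench; origin on the bench between the jaws. Its x axis is the clamping direction, from cam and sliding jaw (x negative) to the V-jaw (x positive); z up. Sliding jaw, dial and lever hub reach at most 43 mm above the bench; only the knob is higher
- seat (a point): point on the plate's top face where the bottle's underside centre lies when the bottle sits against both faces of the blue V-jaw; axes as the clamp's. The V-jaw is 26 mm high above the plate (38 mm above the bench), opens to -x with smooth faces at 45 degrees. Its setting along x varies from run to run. The bottle cannot go beyond this point; the pad will push it here
- pad_face (a point): centre of the smooth black plastic front face of the spring pad on the sliding jaw, 24 mm above the bench; the pad is 36 mm wide, 20 mm high (14 to 34 mm above the bench) and moves along the clamp's x axis with the jaw. With the lever open, seat lies 21 mm + a gap of 9 to 19 mm in x from the pad face, so a bottle (radius 21 mm) stands free with its centre halfway between pad_face + 21 mm and seat
- pad (a joint): how far the spring pad is pressed back into the sliding jaw, m: 0 free, 0.007 at its stop; spring about 2 N per mm
- pointer (a joint): angle of the black pointer (33 mm) on the dial, a flat round face 76 mm wide that the blue sliding jaw carries on the clamp's -y side, facing up; rad, clockwise from above, 0.3 rad per mm of pad travel: 0 with the pad free, white up to 0.54, green 0.54 to 1.26 (pad pressed 1.8 to 4.2 mm), red above that
- cam_lever (a joint): angle of the cam lever, rad: 0 fully open, grows anticlockwise seen from above, stop at 2.3; starts between 0 and 0.3. A stiff hinge (about 0.25 N m, 3 to 5 N at the knob) that stays where it is left. At value q the lever points from cam_pivot at 2.094 + q rad from the clamp's x axis and has pushed the jaw 12.5 mm x q (spiral cam) towards the V-jaw
- cam_pivot (a point): point on the lever's upright hinge axis, 40 mm above the bench, 75 mm from the clamp's origin along its -x. Clamp origin, cam_pivot, pad_face and seat lie in one upright plane along the clamp's x
- lever_knob (a point): point on the axis of the red upright round knob at the lever's end, 90 mm from the hinge axis; 60 mm above the bench. The knob is 16 mm thick and stands free from 37 to 78 mm above the bench; the lever's arm is below it
There are look-alikes about, which are no part of the job. Leave any orange look-alike of the bottle alone.

How it is judged:
By the outcome, as a careful person would: the job done as asked, in the order asked, and still so for the second after the job is handed in, with the robot touching nothing.
It also fails if it takes over 67 s, if anything falls off the work surface, if the arm or the gripper's body presses on something with over 40 N, if the wrist force passes 120 N, or if a joint passes its speed limit or range.

ROBOT

A 6-joint arm with a two-finger parallel gripper is mounted at the origin on a cart in front of the work surface, level with it; the furniture and walls round the work are solid. World frame = base frame: x ahead of the robot, y to its left, z up, the work surface at z = 0. Lengths are in m, angles in rad, forces in N, time in s.
With the tool pointing down it reaches from about 0.225 to 0.875 m from the base axis. Payload 3.4 kg.
Tool frame: the origin (TCP) lies at the very end of the fingers, on their centre line; the grasp point (between the pads) lies manip.pinch_z behind it (manip.pinch_z is the distance from the TCP to the grasp point, in m); z points along the fingers, y is the direction in which the jaws open and shut (so a half turn about z gives the same grasp; the last joint's range is limited). The gripper opens to 85 mm and grips with 20 to 120 N. Pads are 22 mm wide; open, the fingers measure 114 mm over their backs; the gripper's body (76 mm by 85 mm) begins 54 mm behind the grasp point. The pads swing forward as they close: fully open they stand 13 mm farther back than shut.
Start: joints at [-1.267, 0.276, 1.505, -0, 1.361, -0.121], TCP at [0.237, -0.524, 0.205] pointing down, gripper open.
Joint ranges: [-2.89, 2.89], [-0.75, 2.08], [0.22, 2.7], [-1.18, 4.32], [0.11, 2.71], [-2.7, 2.7]. Speed limits (rad/s): [2.57, 2.57, 3.14, 3.14, 3.14, 3.14].

INTERFACE

Orientations are given as a unit quaternion [w, x, y, z].
In Python, from rig import manip, imaging, workorder gives the robot as it stands.
- The arm moves only by the tool apply_moves, never from a script. Its argument "moves" is one flat list of numbers, 7 for each row, row after row: the finger opening in m, from 0 to 0.0854, then the shift along the tool's x, y, z in m, then the turn, a rotation vector about the tool's x, y, z in rad. In form: [jaw, tx, ty, tz, rx, ry, rz, jaw, tx, ty, tz, rx, ry, rz, ...]. A call has exactly 8 rows; each row shifts and turns the pose as measured when the row begins, along the tool's axes as they then stand; what a row does not reach is not made up. A row lasts 1/12 s, in which the tool goes at most 41.7 mm and 7.16 degrees, less where a joint would pass 70% of its speed; a pose out of reach is approached as far as the arm can. A call with a gripper value outside its range is refused whole. The fingers move at their own pace and stop on an object; "newtons" is the grip in N (left out, the last holds). Time passes only in rows, so rows that do not move let the fingers close, or fill a call up. It gives the time, the measured TCP pose, the force and the opening at its end, in the units of the state.
- manip.get_state(): the state, without advancing time (a new reading comes with each control period).
- imaging.get_image(name): name is "scene" or "top" or "wrist"; returns a dict with "image" (480x640x3 uint8, red, green, blue), "range_z" (480x640 float32, m along the optical axis (not along the pixel's ray), 0 where there is no reading), "fx", "fy", "cx", "cy" (pixels), "R" (3x3) and "t" (3): a world point X has camera coordinates R X + t. Camera axes: x right, y down, z forward; pixel columns grow to the right and rows downward; lengths in m; the calibration is good to about 2 mm. A picture is of the moment at which its call begins.
- workorder.sign_off(): hands the job in, once; it reports no verdict.
The state is a dict: "clock": time; "qpos": joint angles; "qd": joint speeds; "effort": joint torques, N m; "position": TCP position; "ee_rot": TCP orientation; "contact_force": force on the tool from outside, world axes, zero at the start; "moment": the same for the moment, N m; "width": finger opening in m.
Only numpy, scipy, OpenCV 4.12 (cv2) and the standard library are available. Lean on these libraries where they do the work, as an engineer would, in place of code of your own. Each camera call takes 0.05 s, during which the arm holds its last target.

## Working session

There is one attempt and no reset: what is moved stays moved. The work goes in short steps, Python scripts to look and compute and a tool call to move; the robot and the scene stay as the last step left them, time stands still between calls to the robot, and variables do not carry over. Pictures are saved under pics/ and viewed, and the job is handed in when it is done.

Besides the shell and the picture viewer there is one more tool, called after "Request:" as name(argument=value, ...) on one line, values as JSON. apply_moves: Moves the arm, as the interface text tells. Its arguments: {"type":"object","properties":{"moves":{"type":"array"},"newtons":{"type":"number"}},"required":["moves"]}

```bash
mkdir -p pics; ls
cat > h.py <<'E'
import numpy as np, cv2
from rig import manip, imaging, workorder
def grab(n,tag):
    d=imaging.get_image(n); np.savez(f'pics/{tag}.npz',**d); cv2.imwrite(f'pics/{tag}.png',d['image'][:,:,::-1]); return d
def load(tag): return dict(np.load(f'pics/{tag}.npz'))
def ray(d,u,v):
    R=d['R'];c=-R.T@d['t']; r=R.T@np.array([(u-d['cx'])/d['fx'],(v-d['cy'])/d['fy'],1]); return c,r
def onz(d,u,v,z):
    c,r=ray(d,u,v); return c+r*(z-c[2])/r[2]
def pt(d,u,v):
    c,r=ray(d,u,v); return c+r*d['range_z'][int(v),int(u)]
def proj(d,X):
    p=d['R']@np.array(X)+d['t']; return p[0]/p[2]*d['fx']+d['cx'],p[1]/p[2]*d['fy']+d['cy']
E
python3 - <<'E'
from h import *
for n in('scene','top','wrist'):
    d=grab(n,n+'0'); print(n,-d['R'].T@d['t'],d['R'][2],d['fx'])
print(manip.get_state(),manip.pinch_z)
E
```

```text
pics
scene [0.09004026 0.61371745 0.82089648] [ 0.47212466 -0.50542976 -0.72224585] 551.1114701229222
top [0.4443289  0.07413432 1.16191071] [ 0.09211959  0.01683554 -0.99560562] 564.3866262277929
wrist [ 0.30243863 -0.49369518  0.37325086] [-0.25899104 -0.11503003 -0.9590056 ] 393.3301408727036
{'clock': 0.15, 'qpos': array([-1.26700509e+00,  2.76485367e-01,  1.50581969e+00, -7.74955288e-06,
        1.36070112e+00, -1.20972561e-01]), 'qd': array([-7.39860036e-04, -1.42877730e-03, -3.85717332e-03,  1.70714884e-03,
       -2.58749134e-03,  4.45137494e-05]), 'effort': array([ 1.22654495e-03, -4.17143404e+01, -2.46032292e+01, -2.46712561e-04,
        7.63756485e-03, -9.29832851e-07]), 'position': array([ 0.2368418 , -0.52349939,  0.20452714]), 'ee_rot': array([-7.03467718e-04,  9.77531195e-01,  2.10789616e-01, -6.82881052e-05]), 'contact_force': array([ 0.37740366, -0.01276965, -0.97176652]), 'moment': array([-0.02868991,  0.02066363, -0.00826423]), 'width': 0.0853901540331806} 0.0187
```

View pics/scene0.png

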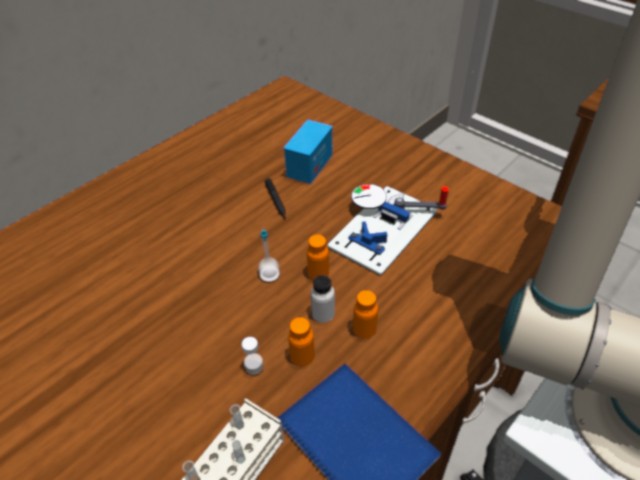

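View pics/top0.png

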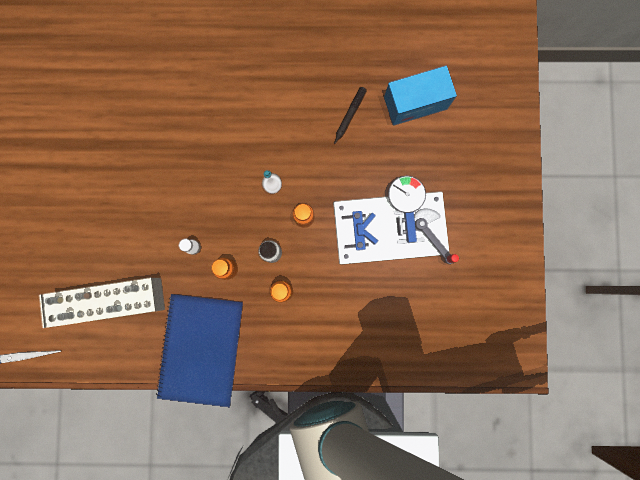

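View pics/wrist0.png

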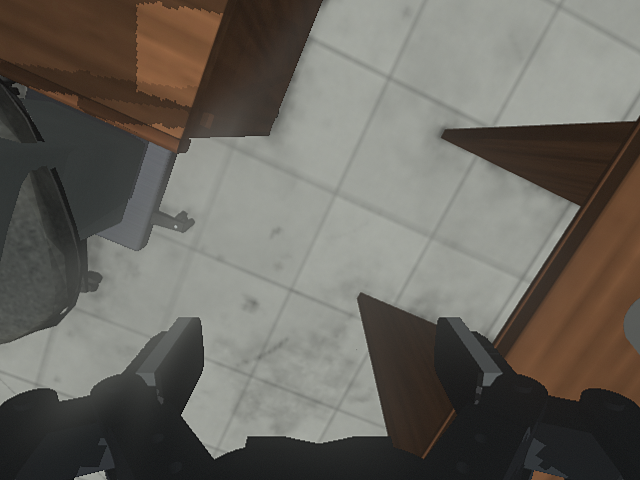

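The target is the white, black-capped bottle at top (269,250) / scene (322,300). Things that could be taken for it are the three orange bottles at top (303,213), (222,267) and (281,291), the vial at (189,245) and the flask at (271,183). The clamp is around (392,228), with its knob at (453,258).

Run:
```python
from h import *
t=load('top0');s=load('scene0')
a=cv2.resize(t['image'][165:285,160:470],None,fx=2.55,fy=2.55,interpolation=cv2.INTER_CUBIC)
b=cv2.resize(s['image'][170:390,230:460],None,fx=2.6,fy=2.6,interpolation=cv2.INTER_CUBIC)
cv2.imwrite('pics/ct.png',a[:,:,::-1]);cv2.imwrite('pics/cs.png',b[:,:,::-1])
print([ (n,np.round(pt(t,*p),3)) for n,p in dict(cap=(269,250),knob=(453,258),pivot=(422,224),vial=(189,245),flask=(271,183),or1=(303,213),or2=(281,291),or3=(222,267),plate=(345,225),bench=(320,300),cs=(0,0)).items()])
print([ (n,np.round(pt(s,*p),3)) for n,p in dict(cap=(321,285),knob=(445,190)).items()])
```

```text
[('cap', array([0.511, 0.175, 0.091])), ('knob', array([ 0.499, -0.177,  0.077])), ('pivot', array([ 0.568, -0.125,  0.043])), ('vial', array([0.521, 0.33 , 0.08 ])), ('flask', array([0.649, 0.177, 0.046])), ('or1', array([0.582, 0.11 , 0.094])), ('or2', array([0.434, 0.151, 0.091])), ('or3', array([0.478, 0.263, 0.094])), ('plate', array([0.569, 0.027, 0.009])), ('bench', array([0.415, 0.077, 0.001])), ('cs', array([1.056, 0.774, 0.002]))]
[('cap', array([0.508, 0.187, 0.095])), ('knob', array([ 0.498, -0.177,  0.077]))]
```

View pics/ct.png

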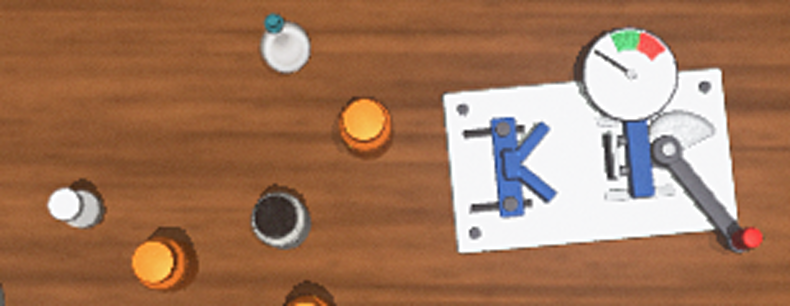

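View pics/cs.png

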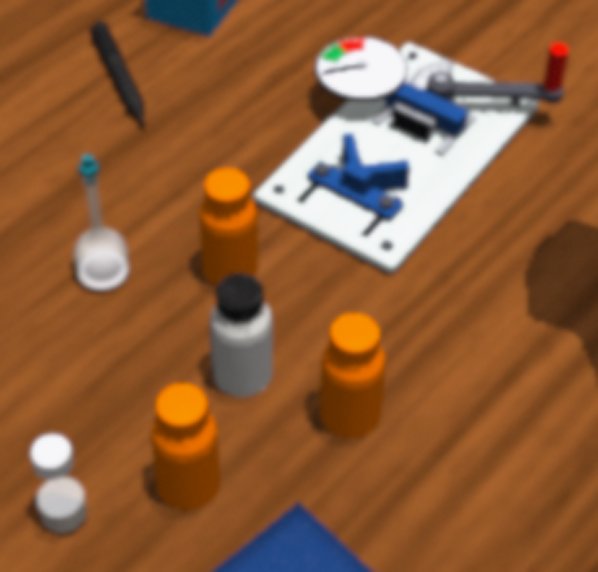

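Run:
```python
from h import *
t=load('top0');s=load('scene0')
def cen(m):
    n,l,st,c=cv2.connectedComponentsWithStats(m.astype(np.uint8)); i=1+np.argmax(st[1:,4]); return c[i],st[i],l==i
for n,d,box in(('top',t,(235,270,250,290)),('scene',s,(270,300,305,340))):
    im=d['image'].astype(int); m=np.zeros(im.shape[:2],bool); r0,r1,c0,c1=box
    m[r0:r1,c0:c1]=im[r0:r1,c0:c1].max(2)<75
    c,st,l=cen(m); print(n,'cap',c,st); 
    z=d['range_z']; pts=np.array([pt(d,u,v) for v,u in zip(*np.nonzero(l))]); top=pts[pts[:,2]>np.percentile(pts[:,2],60)]; print(np.median(top,0), pts[:,2].max(), onz(d,*c,.093))
im=t['image'].astype(int)
m=(im.min(2)>190); m[:180]=0;m[275:]=0;m[:,:325]=0;m[:,460:]=0
c,st,l=cen(m); print('plate',st)
cnt=cv2.findContours(l.astype(np.uint8),0,1)[0]; cnt=max(cnt,key=cv2.contourArea)
P=np.array([onz(t,*p[0],.012)[:2] for p in cnt],np.float32)
print(cv2.minAreaRect(P))
red=(im[:,:,0]>150)&(im[:,:,1]<60)&(im[:,:,2]<60); red[:240]=0
c,st,_=cen(red); print('knob top',c,onz(t,*c,.078),st)
ims=s['image'].astype(int);red=(ims[:,:,0]>130)&(ims[:,:,1]<50)&(ims[:,:,2]<60);red[:,:430]=0
c,st,_=cen(red); print('knob sc',c,onz(s,*c,.060),st)
a=cv2.resize(t['image'][170:270,330:465],None,fx=5.9,fy=5.9,interpolation=cv2.INTER_CUBIC)
cv2.imwrite('pics/cl.png',a[:,:,::-1])
```

```text
top cap [267.44390244 249.33170732] [260 242  16  16 205]
[0.51272897 0.17711052 0.0943991 ] 0.09879373120034196 [0.51233332 0.17730346 0.093     ]
scene cap [321.47744361 284.32706767] [313 276  18  18 266]
[0.5103281  0.18074018 0.094656  ] 0.8208964848727616 [0.50937818 0.1837939  0.093     ]
plate [ 334  197  106   67 3721]
((0.5625177621841431, -0.05697043240070343), (0.12845468521118164, 0.20309951901435852), 5.555718421936035)
knob top [451.  257.5] [ 0.49951864 -0.17323475  0.078     ] [451 257   1   2   2]
knob sc [444.34482759 189.10344828] [ 0.51004163 -0.19677571  0.06      ] [441 187   7   5  29]
```

View pics/cl.png

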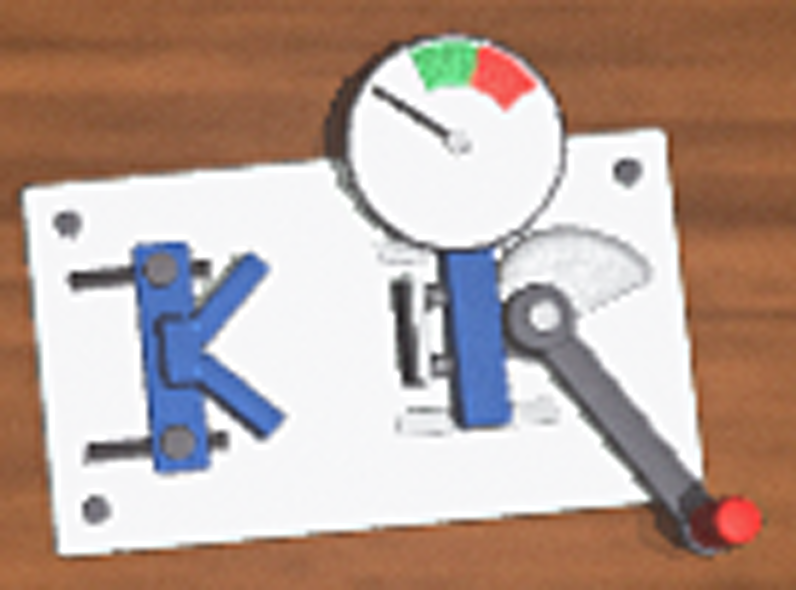

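```bash
cat >> h.py <<'E'
from scipy.spatial.transform import Rotation as Rn
def Rst(s): q=s['ee_rot']; return Rn.from_quat([q[1],q[2],q[3],q[0]])
def down(psi): # tool x at world angle psi, z down
    c,n=np.cos(psi),np.sin(psi); return Rn.from_matrix(np.array([[c,n,0],[n,-c,0],[0,0,-1.]]))
def plan(xyz,psideg,jaw,rows=8,step=.0415,rot=.124):
    s=manip.get_state(); p=s['position'].copy(); R=Rst(s); T=down(np.radians(psideg)); out=[]
    d=np.array(xyz)-p; rv=(R.inv()*T).as_rotvec()
    print('clk %.2f'%s['clock'],'pos',np.round(p,4),'psi %.1f'%np.degrees(np.arctan2(R.as_matrix()[1,0],R.as_matrix()[0,0])),'tilt %.2f'%np.degrees(np.arccos(-R.as_matrix()[2,2])),'w %.4f'%s['width'],'F',np.round(s['contact_force'],1),'q',np.round(s['qpos'],2))
    print('world d',np.round(d,4),'tool d',np.round(R.inv().apply(d),4),'rv',np.round(rv,3))
    for i in range(rows):
        d=np.array(xyz)-p; rv=(R.inv()*T).as_rotvec()
        n=np.linalg.norm(d); dd=d*min(1,step/max(n,1e-9)); a=np.linalg.norm(rv); rr=rv*min(1,rot/max(a,1e-9))
        out+= [jaw]+list(np.round(R.inv().apply(dd),4)+0.)+list(np.round(rr,3)+0.)
        p=p+dd; R=R*Rn.from_rotvec(rr)
    print('[',',\n'.join(', '.join('%g'%v for v in out[7*i:7*i+7]) for i in range(rows)),']')
E
python3 - <<'E'
from h import *
plan((.565,-.07,.2),85,.0854)
E
```

```text
clk 0.15 pos [ 0.2368 -0.5235  0.2045] psi 24.3 tilt 0.08 w 0.0854 F [ 0.4 -0.  -1. ] q [-1.27  0.28  1.51 -0.    1.36 -0.12]
world d [ 0.3282  0.4535 -0.0045] tool d [ 0.4859 -0.278   0.005 ] rv [-1.000e-03 -1.000e-03 -1.059e+00]
[ 0.0854, 0.036, -0.0206, 0.0004, 0, 0, -0.124,
0.0854, 0.0383, -0.016, 0.0004, 0, 0, -0.124,
0.0854, 0.04, -0.0111, 0.0004, 0, 0, -0.124,
0.0854, 0.041, -0.0061, 0.0004, 0, 0, -0.124,
0.0854, 0.0415, -0.001, 0.0003, 0, 0, -0.124,
0.0854, 0.0413, 0.0042, 0.0003, 0, 0, -0.124,
0.0854, 0.0405, 0.0092, 0.0003, 0, 0, -0.124,
0.0854, 0.039, 0.0142, 0.0003, 0, 0, -0.124 ]
```

Request:
apply_moves(moves=[0.0854,0.036,-0.02,0,0,0,-0.12,0.0854,0.038,-0.016,0,0,0,-0.12,0.0854,0.04,-0.011,0,0,0,-0.12,0.0854,0.041,-0.006,0,0,0,-0.12,0.0854,0.041,-0.001,0,0,0,-0.12,0.0854,0.041,0.004,0,0,0,-0.12,0.0854,0.04,0.009,0,0,0,-0.12,0.0854,0.039,0.014,0,0,0,-0.12])

```text
clock: 0.82
position: [0.4293, -0.2579, 0.2001]
ee_rot: [-0.001, 0.761, 0.649, -0.002]
contact_force: [0.4, 0.5, 0.6]
width: 0.0857
```

Run:
```python
from h import *
plan((.565,-.07,.2),85,.0854)
```

```text
clk 0.82 pos [ 0.4293 -0.2579  0.2001] psi 80.9 tilt 0.25 w 0.0857 F [0.4 0.5 0.6] q [-0.68  0.17  1.66 -0.    1.31 -0.52]
world d [ 1.357e-01  1.879e-01 -1.000e-04] tool d [ 0.207   0.1043 -0.0005] rv [-0.004  0.001 -0.071]
[ 0.0854, 0.0371, 0.0187, -0.0001, -0.004, 0.001, -0.071,
0.0854, 0.0356, 0.0213, 0, 0, 0, 0,
0.0854, 0.0356, 0.0213, 0, 0, 0, 0,
0.0854, 0.0356, 0.0213, 0, 0, 0, 0,
0.0854, 0.0356, 0.0213, 0, 0, 0, 0,
0.0854, 0.0209, 0.0125, 0, 0, 0, 0,
0.0854, 0, 0, 0, 0, 0, 0,
0.0854, 0, 0, 0, 0, 0, 0 ]
```

Request:
apply_moves(moves=[0.0854,0.037,0.019,0,-0.004,0,-0.07,0.0854,0.036,0.021,0,0,0,0,0.0854,0.036,0.021,0,0,0,0,0.0854,0.036,0.021,0,0,0,0,0.0854,0.036,0.021,0,0,0,0,0.0854,0.03,0.015,0,0,0,0,0.0854,0,0,0,0,0,0,0.0854,0,0,0,0,0,0])

```text
clock: 1.48
position: [0.5687, -0.0476, 0.1978]
ee_rot: [-0.001, 0.732, 0.682, 0.001]
contact_force: [-0.1, -0.8, -0.4]
width: 0.0856
```

Run:
```python
from h import *
d=grab('wrist','w1'); print(manip.get_state()['position'], proj(d,(.563,-.057,.012)))
```

```text
[ 0.56863765 -0.0475823   0.19775768] (np.float64(313.5279662271663), np.float64(227.7564589497619))
```

View pics/w1.png

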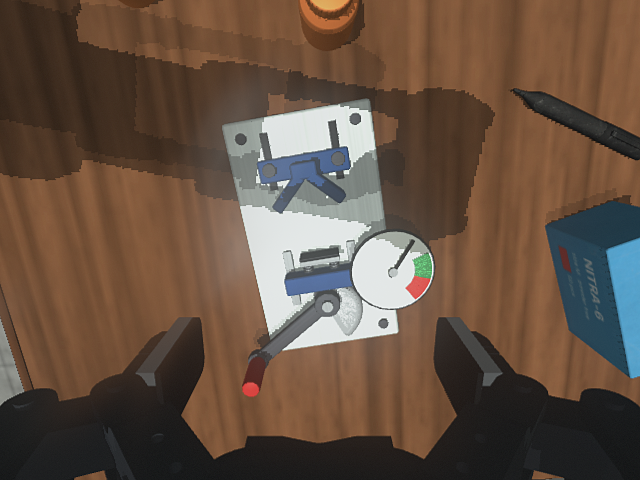

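Run:
```python
from h import *
d=load('w1')
a=cv2.resize(d['image'][90:260,210:410],None,fx=4,fy=4,interpolation=cv2.INTER_CUBIC)[:600]
cv2.imwrite('pics/w1a.png',a[:,:,::-1])
b=cv2.resize(d['image'][225:400,230:440],None,fx=3.4,fy=3.4,interpolation=cv2.INTER_CUBIC)
cv2.imwrite('pics/w1b.png',b[:,:,::-1])
```

```text
(no output)
```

View pics/w1a.png

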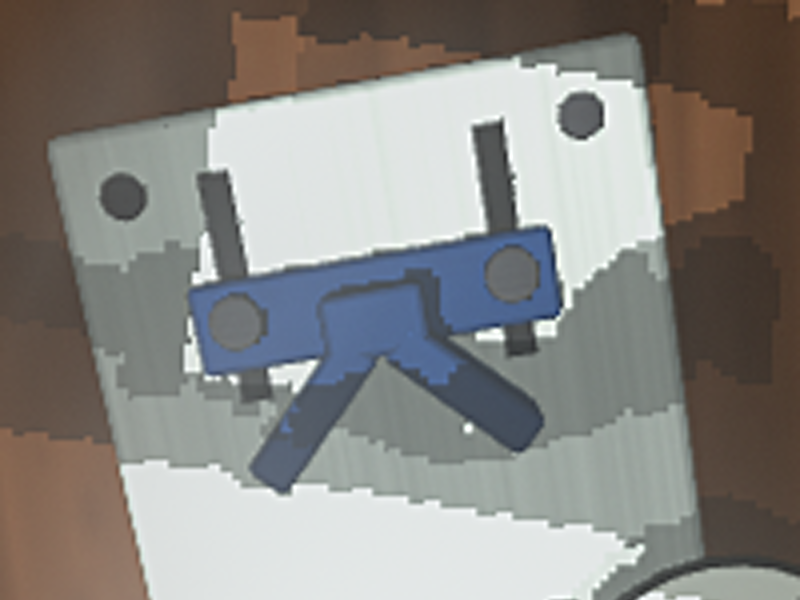

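View pics/w1b.png

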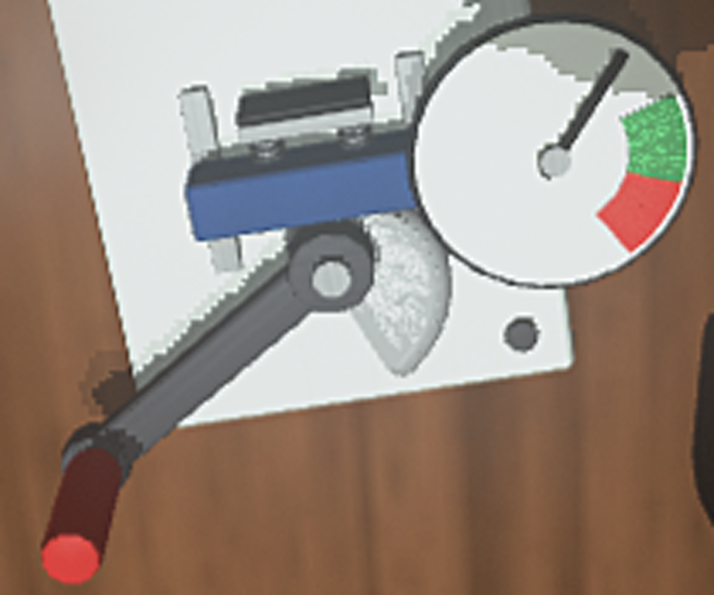

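Run:
```python
from h import *
d=load('w1'); t=load('top0')
A=lambda u,v:(210+u/4-.4,90+v/4-.4); B=lambda u,v:(230+u/3.4-.35,225+v/3.4-.35); T=lambda u,v:(330+u/5.9-.4,170+v/5.9-.4)
def sh(n,d,uv,z): print(n,np.round(onz(d,*uv,z),4),'depth z',np.round(pt(d,*uv),4))
sh('plateTL',d,A(50,143),.012);sh('plateTR',d,A(638,36),.012);sh('plateBR',d,B(572,366),.012)
sh('V',d,A(381,356),.038);sh('Vl',d,A(295,490),.038);sh('Vr',d,A(513,452),.038)
sh('padL',d,B(239,125),.034);sh('padR',d,B(370,105),.034)
sh('padLb',d,B(241,97),.014);sh('padRb',d,B(370,72),.014)
sh('hub',d,B(332,278),.043);sh('knob',d,B(70,558),.078)
print('top');sh('V',t,T(207,345),.038);sh('Vl',t,T(268,268),.038);sh('Vr',t,T(287,413),.038)
sh('hub',t,T(545,315),.043);sh('knob',t,T(738,519),.078)
sh('pad1',t,T(392,280),.034);sh('pad2',t,T(404,383),.034)
sh('pTL',t,T(22,187),.012);sh('pBL',t,T(58,553),.012);sh('pTR',t,T(668,128),.012)
```

```text
plateTL [0.4913 0.0385 0.012 ] depth z [0.4908 0.0386 0.0097]
plateTR [0.6181 0.0511 0.012 ] depth z [6.196e-01 5.200e-02 1.000e-04]
plateBR [ 0.6393 -0.1699  0.012 ] depth z [ 0.6395 -0.1704  0.0109]
V [ 0.5597 -0.009   0.038 ] depth z [ 0.5597 -0.009   0.0386]
Vl [ 0.5393 -0.0357  0.038 ] depth z [ 0.5365 -0.0405  0.0116]
Vr [ 0.5858 -0.0309  0.038 ] depth z [ 0.5858 -0.0311  0.0365]
padL [ 0.5493 -0.0817  0.034 ] depth z [ 0.5477 -0.0887  0.0118]
padR [ 0.5838 -0.0786  0.034 ] depth z [ 0.5838 -0.0789  0.0333]
padLb [ 0.5491 -0.08    0.014 ] depth z [ 0.5492 -0.0795  0.0156]
padRb [ 0.585  -0.0754  0.014 ] depth z [ 0.585  -0.0759  0.0123]
hub [ 0.5708 -0.1227  0.043 ] depth z [ 0.5708 -0.123   0.0424]
knob [ 0.5007 -0.1784  0.078 ] depth z [ 0.5004 -0.1789  0.0772]
top
V [ 0.5594 -0.0115  0.038 ] depth z [ 0.5593 -0.0113  0.0394]
Vl [ 0.5858 -0.0322  0.038 ] depth z [ 0.5855 -0.0319  0.0405]
Vr [ 0.5365 -0.0384  0.038 ] depth z [ 0.5385 -0.0409  0.0131]
hub [ 0.5696 -0.1248  0.043 ] depth z [ 0.5696 -0.1248  0.0434]
knob [ 0.4994 -0.1803  0.078 ] depth z [ 0.4994 -0.18    0.0792]
pad1 [ 0.5824 -0.0747  0.034 ] depth z [ 0.5851 -0.0776  0.0115]
pad2 [ 0.5472 -0.0785  0.034 ] depth z [ 0.5487 -0.0808  0.0172]
pTL [0.6171 0.0508 0.012 ] depth z [ 0.6196  0.0505 -0.0041]
pBL [0.4897 0.038  0.012 ] depth z [ 0.4903  0.0376 -0.0013]
pTR [ 0.6388 -0.1738  0.012 ] depth z [ 0.6401 -0.1755  0.0039]
```

Run:
```python
from h import *
plan((.511,.178,.19),155,.0854)
```

```text
clk 1.53 pos [ 0.5686 -0.0476  0.1978] psi 85.9 tilt 0.24 w 0.0855 F [-0.1  0.7 -0.7] q [-0.21  0.27  1.53  0.    1.34 -0.14]
world d [-0.0576  0.2256 -0.0078] tool d [ 0.2209 -0.0736  0.0087] rv [ 0.002 -0.004 -1.206]
[ 0.0854, 0.0393, -0.0131, 0.0016, 0, 0, -0.124,
0.0854, 0.0407, -0.0081, 0.0015, 0, 0, -0.124,
0.0854, 0.0414, -0.003, 0.0015, 0, 0, -0.124,
0.0854, 0.0414, 0.0021, 0.0015, 0, 0, -0.124,
0.0854, 0.0408, 0.0072, 0.0015, 0, 0, -0.124,
0.0854, 0.0243, 0.0075, 0.0009, 0, 0, -0.124,
0.0854, 0, 0, 0, 0, 0, -0.124,
0.0854, 0, 0, 0, 0, 0, -0.124 ]
```

Request:
apply_moves(moves=[0.0854,0.039,-0.013,0.001,0,0,-0.124,0.0854,0.04,-0.008,0.001,0,0,-0.124,0.0854,0.041,-0.003,0.001,0,0,-0.124,0.0854,0.041,0.002,0.001,0,0,-0.124,0.0854,0.04,0.007,0.001,0,0,-0.124,0.0854,0.025,0.008,0.001,0,0,-0.124,0.0854,0,0,0,0,0,-0.124,0.0854,0,0,0,0,0,-0.124])

```text
clock: 2.2
position: [0.5066, 0.1693, 0.1899]
ee_rot: [-0.001, 0.316, 0.949, -0.001]
contact_force: [0.4, -1.0, 0.1]
width: 0.0853
```

Run:
```python
from h import *
plan((.511,.178,.19),155,.0854)
```

```text
clk 2.20 pos [0.5066 0.1693 0.1899] psi 143.2 tilt 0.17 w 0.0853 F [ 0.4 -1.   0.1] q [ 0.19  0.23  1.61 -0.    1.3  -0.73]
world d [0.0044 0.0087 0.0001] tool d [ 0.0017  0.0096 -0.0001] rv [-0.003 -0.001 -0.206]
[ 0.0854, 0.0017, 0.0096, -0.0001, -0.002, -0.001, -0.124,
0.0854, 0, 0, 0, -0.001, 0, -0.082,
0.0854, 0, 0, 0, 0, 0, 0,
0.0854, 0, 0, 0, 0, 0, 0,
0.0854, 0, 0, 0, 0, 0, 0,
0.0854, 0, 0, 0, 0, 0, 0,
0.0854, 0, 0, 0, 0, 0, 0,
0.0854, 0, 0, 0, 0, 0, 0 ]
```

Request:
apply_moves(moves=[0.0854,0.002,0.01,0,0,0,-0.12,0.0854,0,0,0,0,0,-0.09,0.0854,0,0,0,0,0,0,0.0854,0,0,0,0,0,0,0.0854,0,0,0,0,0,0,0.0854,0,0,0,0,0,0,0.0854,0,0,0,0,0,0,0.0854,0,0,0,0,0,0])

```text
clock: 2.87
position: [0.509, 0.1699, 0.19]
ee_rot: [-0.002, 0.218, 0.976, -0.003]
contact_force: [0.6, 0.4, -0.8]
width: 0.0857
```

Run:
```python
from h import *
d=grab('wrist','w2')
im=d['image'].astype(int); m=(im.max(2)<80); u,v=proj(d,(.512,.178,.093)); print(u,v)
yy,xx=np.mgrid[:480,:640]; m&=np.hypot(xx-u,yy-v)<60
n,l,st,c=cv2.connectedComponentsWithStats(m.astype(np.uint8)); i=1+np.argmax(st[1:,4]); print(st[i],c[i])
pts=np.array([pt(d,a,b) for b,a in zip(*np.nonzero(l==i))]); print(np.percentile(pts[:,2],[5,50,95]))
top=pts[np.abs(pts[:,2]-.093)<.004]; print(top[:,:2].min(0),top[:,:2].max(0),(top[:,:2].min(0)+top[:,:2].max(0))/2)
plan((.511,.178,.19),155,.0854,rows=1)
```

```text
331.6320421550667 241.49259071791502
[ 312  217   45   46 1605] [333.42741433 239.64299065]
[0.08662203 0.09264198 0.09389864]
[0.49675005 0.16325761] [0.52823911 0.19457766] [0.51249458 0.17891763]
clk 2.92 pos [0.509 0.17  0.19 ] psi 154.9 tilt 0.41 w 0.0854 F [-0.9 -0.2  0.7] q [ 0.2   0.23  1.61 -0.    1.31 -0.94]
world d [0.002 0.008 0.   ] tool d [ 0.0016  0.0081 -0.0001] rv [-0.007 -0.002 -0.002]
[ 0.0854, 0.0016, 0.0081, -0.0001, -0.007, -0.002, -0.002 ]
```

View pics/w2.png

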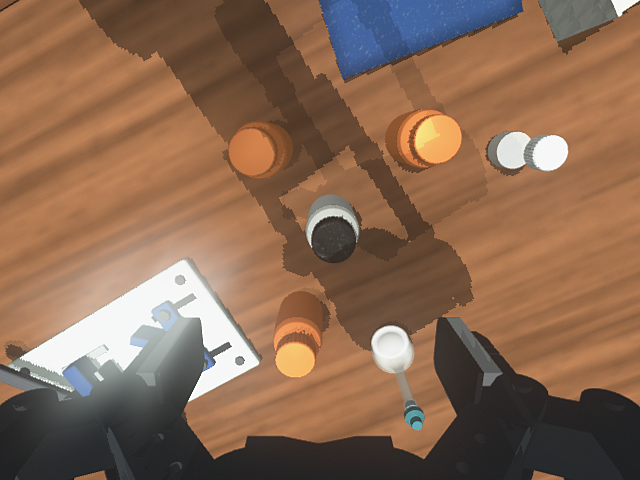

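Run:
```python
from h import *
plan((.5125,.178,.12),155,.075)
```

```text
clk 2.92 pos [0.509 0.17  0.19 ] psi 154.9 tilt 0.41 w 0.0854 F [-0.9 -0.2  0.7] q [ 0.2   0.23  1.61 -0.    1.31 -0.94]
world d [ 0.0035  0.008  -0.07  ] tool d [0.0001 0.0092 0.0699] rv [-0.007 -0.002 -0.002]
[ 0.075, 0.0001, 0.0054, 0.0411, -0.007, -0.002, -0.002,
0.075, 0.0001, 0.0036, 0.0288, 0, 0, 0,
0.075, 0, 0, 0, 0, 0, 0,
0.075, 0, 0, 0, 0, 0, 0,
0.075, 0, 0, 0, 0, 0, 0,
0.075, 0, 0, 0, 0, 0, 0,
0.075, 0, 0, 0, 0, 0, 0,
0.075, 0, 0, 0, 0, 0, 0 ]
```

Request:
apply_moves(moves=[0.075,0,0.009,0,-0.007,-0.002,0,0.075,0,0,0.02,0,0,0,0.075,0,0,0.025,0,0,0,0.075,0,0,0.025,0,0,0,0.075,0,0,0,0,0,0,0.075,0,0,0,0,0,0,0.075,0,0,0,0,0,0,0.075,0,0,0,0,0,0])

```text
clock: 3.58
position: [0.5179, 0.1827, 0.1216]
ee_rot: [0.004, 0.218, 0.976, 0.004]
contact_force: [-0.1, 0.4, -0.1]
width: 0.0751
```

Run:
```python
from h import *
plan((.5125,.178,.033),155,.075)
```

```text
clk 3.58 pos [0.5179 0.1827 0.1216] psi 154.8 tilt 0.65 w 0.0751 F [-0.1  0.4 -0.1] q [ 0.21  0.29  1.7   0.    1.14 -0.92]
world d [-0.0054 -0.0047 -0.0886] tool d [ 0.0036 -0.0073  0.0885] rv [ 0.009  0.007 -0.003]
[ 0.075, 0.0017, -0.0034, 0.0413, 0.009, 0.007, -0.003,
0.075, 0.0014, -0.003, 0.0414, 0, 0, 0,
0.075, 0.0002, -0.0004, 0.0059, 0, 0, 0,
0.075, 0, 0, 0, 0, 0, 0,
0.075, 0, 0, 0, 0, 0, 0,
0.075, 0, 0, 0, 0, 0, 0,
0.075, 0, 0, 0, 0, 0, 0,
0.075, 0, 0, 0, 0, 0, 0 ]
```

Request:
apply_moves(moves=[0.075,0.003,-0.006,0,0.009,0.007,0,0.075,0,0,0,0,0,0,0.075,0,0,0,0,0,0,0.075,0,0,0.015,0,0,0,0.075,0,0,0.015,0,0,0,0.075,0,0,0,0,0,0,0.075,0,0,0,0,0,0,0.075,0,0,0,0,0,0])

```text
clock: 4.25
position: [0.5174, 0.1792, 0.0986]
ee_rot: [0.006, 0.218, 0.976, 0.003]
contact_force: [0.5, 0.4, 0.7]
width: 0.0749
```

Run:
```python
from h import *
plan((.5125,.178,.033),155,.075,rows=1)
```

```text
clk 4.25 pos [0.5174 0.1792 0.0986] psi 154.8 tilt 0.78 w 0.0749 F [0.5 0.4 0.7] q [ 0.21  0.31  1.74 -0.    1.08 -0.92]
world d [-0.0049 -0.0012 -0.0656] tool d [ 0.0047 -0.0037  0.0655] rv [ 0.008  0.011 -0.004]
[ 0.075, 0.003, -0.0023, 0.0413, 0.008, 0.011, -0.004 ]
```

Request:
apply_moves(moves=[0.075,0.004,-0.003,0,0.008,0.011,0,0.075,0,0,0.016,0.003,0.003,0,0.075,0.001,-0.001,0.016,0.003,0.003,0,0.075,0.001,-0.001,0.016,0.003,0.003,0,0.075,0,0,0,0,0,0,0.075,0,0,0,0,0,0,0.075,0,0,0,0,0,0,0.075,0,0,0,0,0,0])

```text
clock: 4.92
position: [0.5139, 0.178, 0.0569]
ee_rot: [-0.001, 0.218, 0.976, -0.002]
contact_force: [0.7, -0.4, -0.2]
width: 0.075
```

Run:
```python
from h import *
plan((.5125,.178,.033),155,.075,rows=1)
```

```text
clk 4.92 pos [0.5139 0.178  0.0569] psi 154.8 tilt 0.22 w 0.0750 F [ 0.7 -0.4 -0.2] q [ 0.21  0.36  1.79 -0.    1.   -0.92]
world d [-0.0014 -0.     -0.0239] tool d [ 0.0012 -0.0005  0.0239] rv [-0.003 -0.002 -0.004]
[ 0.075, 0.0012, -0.0005, 0.0239, -0.003, -0.002, -0.004 ]
```

Request:
apply_moves(moves=[0.075,0.001,-0.001,0.012,0,0,0,0.075,0.001,0,0.012,0,0,0,0.075,0,0,0.003,0,0,0,0.075,0,0,0,0,0,0,0.075,0,0,0,0,0,0,0.075,0,0,0,0,0,0,0.075,0,0,0,0,0,0,0.075,0,0,0,0,0,0])

```text
clock: 5.58
position: [0.5175, 0.1792, 0.0368]
ee_rot: [0.005, 0.218, 0.976, 0.001]
contact_force: [-0.2, 0.0, -0.3]
width: 0.0751
```

Run:
```python
from h import *
plan((.5125,.178,.033),155,.075,rows=1)
```

```text
clk 5.58 pos [0.5175 0.1792 0.0368] psi 154.8 tilt 0.63 w 0.0751 F [-0.2  0.  -0.3] q [ 0.21  0.38  1.82 -0.    0.94 -0.92]
world d [-0.005  -0.0012 -0.0038] tool d [ 0.004  -0.0032  0.0037] rv [ 0.005  0.01  -0.004]
[ 0.075, 0.004, -0.0032, 0.0037, 0.005, 0.01, -0.004 ]
```

Request:
apply_moves(moves=[0.075,0.003,-0.003,0.003,0.005,0.01,0,0.075,0,0,0,0,0,0,0.075,0,0,0,0,0,0,0.075,0,0,0,0,0,0,0.075,0,0,0,0,0,0,0.075,0,0,0,0,0,0,0.075,0,0,0,0,0,0,0.075,0,0,0,0,0,0])

```text
clock: 6.25
position: [0.5136, 0.1776, 0.0342]
ee_rot: [-0.0, 0.218, 0.976, 0.0]
contact_force: [-0.2, -0.0, -0.1]
width: 0.0749
```

Run:
```python
from h import *
plan((.5125,.178,.033),155,.075,rows=1)
```

```text
clk 6.25 pos [0.5136 0.1776 0.0342] psi 154.8 tilt 0.03 w 0.0749 F [-0.2 -0.  -0.1] q [ 0.2   0.38  1.82  0.    0.94 -0.93]
world d [-0.0011  0.0004 -0.0012] tool d [ 0.0012 -0.0002  0.0012] rv [ 0.    -0.    -0.004]
[ 0.075, 0.0012, -0.0002, 0.0012, 0, 0, -0.004 ]
```

Request:
apply_moves(moves=[0.038,0.001,0,0,0,0,0,0.038,0,0,0,0,0,0,0.038,0,0,0,0,0,0,0.038,0,0,0,0,0,0,0.038,0,0,0,0,0,0,0.038,0,0,0,0,0,0,0.038,0,0,0,0,0,0,0.038,0,0,0,0,0,0], newtons=22)

```text
clock: 6.92
position: [0.5128, 0.1782, 0.0343]
ee_rot: [0.0, 0.218, 0.976, 0.0]
contact_force: [0.4, 0.2, 0.6]
width: 0.0414
```

Run:
```python
from h import *
grab('scene','s3')
plan((.5125,.178,.15),155,.038,rows=1)
a=cv2.resize(load('s3')['image'][200:400,220:460],None,fx=3,fy=3); cv2.imwrite('pics/s3c.png',a[:,:,::-1])
```

```text
clk 6.97 pos [0.5127 0.1782 0.0343] psi 154.8 tilt 0.02 w 0.0413 F [-0.1  0.5  0.6] q [ 0.21  0.38  1.82  0.    0.94 -0.92]
world d [-0.0002 -0.0002  0.1157] tool d [ 1.000e-04 -2.000e-04 -1.157e-01] rv [ 0.    -0.    -0.004]
[ 0.038, 0.0001, -0.0001, -0.0415, 0, 0, -0.004 ]
```

View pics/s3c.png

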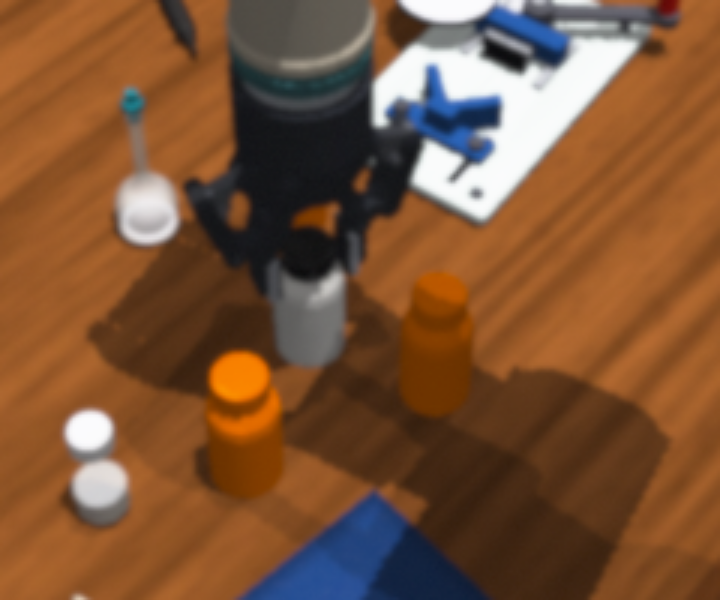

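Scene crop (310,290): the white bottle is held between the fingers below its cap, at a width of 41 mm. Lifting.

Request:
apply_moves(moves=[0.038,0,0,-0.02,0,0,0,0.038,0,0,-0.025,0,0,0,0.038,0,0,-0.03,0,0,0,0.038,0,0,-0.03,0,0,0,0.038,0,0,-0.03,0,0,0,0.038,0,0,-0.015,0,0,0,0.038,0,0,0,0,0,0,0.038,0,0,0,0,0,0])

```text
clock: 7.63
position: [0.5102, 0.1776, 0.1879]
ee_rot: [-0.004, 0.218, 0.976, -0.001]
contact_force: [0.6, 0.9, -1.0]
width: 0.0411
```

Run:
```python
from h import *
plan((.5629,-.0487,.17),93,.038,step=.03)
```

```text
clk 7.63 pos [0.5102 0.1776 0.1879] psi 154.8 tilt 0.47 w 0.0411 F [ 0.6  0.9 -1. ] q [ 0.21  0.24  1.6   0.    1.31 -0.92]
world d [ 0.0527 -0.2263 -0.0179] tool d [-0.1443 -0.1821  0.0177] rv [-0.008 -0.004  1.078]
[ 0.038, -0.0186, -0.0234, 0.0023, -0.001, 0, 0.124,
0.038, -0.0213, -0.021, 0.0023, -0.001, 0, 0.124,
0.038, -0.0238, -0.0182, 0.0023, -0.001, 0, 0.124,
0.038, -0.0258, -0.0151, 0.0023, -0.001, 0, 0.124,
0.038, -0.0275, -0.0118, 0.0023, -0.001, 0, 0.124,
0.038, -0.0287, -0.0083, 0.0023, -0.001, 0, 0.124,
0.038, -0.0295, -0.0047, 0.0023, -0.001, 0, 0.124,
0.038, -0.023, -0.0008, 0.0018, -0.001, 0, 0.124 ]
```

Request:
apply_moves(moves=[0.038,-0.018,-0.023,0.002,0,0,0.12,0.038,-0.021,-0.021,0.002,0,0,0.12,0.038,-0.024,-0.018,0.002,0,0,0.12,0.038,-0.026,-0.015,0.002,0,0,0.12,0.038,-0.027,-0.012,0.002,0,0,0.12,0.038,-0.028,-0.008,0.002,0,0,0.12,0.038,-0.029,-0.005,0,0,0,0.12,0.038,-0.015,0,0,0,0,0.1])

```text
clock: 8.3
position: [0.5537, -0.0422, 0.1603]
ee_rot: [-0.012, 0.649, 0.76, -0.008]
contact_force: [0.2, -0.4, -0.1]
width: 0.0413
```

Run:
```python
from h import *
plan((.5629,-.0487,.12),93,.038,step=.03,rows=3)
```

```text
clk 8.30 pos [ 0.5537 -0.0422  0.1603] psi 99.0 tilt 1.68 w 0.0413 F [ 0.2 -0.4 -0.1] q [-0.2   0.29  1.6  -0.    1.28 -0.36]
world d [ 0.0092 -0.0065 -0.0403] tool d [-0.0082  0.0092  0.04  ] rv [-0.029 -0.007  0.105]
[ 0.038, -0.0059, 0.0066, 0.0287, -0.029, -0.007, 0.105,
0.038, -0.002, 0.0025, 0.0114, 0, 0, 0,
0.038, 0, 0, 0, 0, 0, 0 ]
```

Request:
apply_moves(moves=[0.038,-0.004,0.005,0,-0.02,-0.005,0.1,0.038,0,0,0,0,0,0,0.038,0,0,0.01,0,0,0,0.038,0,0,0.015,0,0,0,0.038,0,0,0.01,0,0,0,0.038,0,0,0,0,0,0,0.038,0,0,0,0,0,0,0.038,0,0,0,0,0,0])

```text
clock: 8.97
position: [0.5512, -0.046, 0.1105]
ee_rot: [-0.013, 0.686, 0.727, -0.009]
contact_force: [-0.4, 0.7, -0.6]
width: 0.0414
```

Run:
```python
from h import *
plan((.5629,-.0487,.12),93,.038,step=.03,rows=1)
```

```text
clk 8.97 pos [ 0.5512 -0.046   0.1105] psi 93.4 tilt 1.76 w 0.0414 F [-0.4  0.7 -0.6] q [-0.21  0.33  1.67 -0.    1.17 -0.27]
world d [ 0.0117 -0.0027  0.0095] tool d [-0.0033  0.0112 -0.0099] rv [-0.03  -0.007  0.006]
[ 0.038, -0.0033, 0.0112, -0.0099, -0.03, -0.007, 0.006 ]
```

Request:
apply_moves(moves=[0.038,-0.003,0.011,-0.005,-0.03,-0.007,0.006,0.038,0,0,0,0,0,0,0.038,0,0,0,0,0,0,0.038,0,0,0,0,0,0,0.038,0,0,0,0,0,0,0.038,0,0,0,0,0,0,0.038,0,0,0,0,0,0,0.038,0,0,0,0,0,0])

```text
clock: 9.63
position: [0.5654, -0.0478, 0.1185]
ee_rot: [0.004, 0.687, 0.726, 0.002]
contact_force: [0.0, -0.7, -0.5]
width: 0.0411
```

Run:
```python
from h import *
for n in('wrist','scene'): grab(n,n+'4')
plan((.5629,-.0487,.12),93,.038,step=.03,rows=1)
a=cv2.resize(load('scene4')['image'][100:300,290:530],None,fx=3,fy=3); cv2.imwrite('pics/s4c.png',a[:,:,::-1])
```

```text
clk 9.73 pos [ 0.5654 -0.0478  0.1184] psi 93.2 tilt 0.50 w 0.0411 F [-0.6  0.   0.6] q [-0.21  0.32  1.67  0.    1.15 -0.26]
world d [-0.0025 -0.0009  0.0016] tool d [-0.0008 -0.0025 -0.0017] rv [0.008 0.002 0.003]
[ 0.038, -0.0008, -0.0025, -0.0017, 0.008, 0.002, 0.003 ]
```

View pics/wrist4.png

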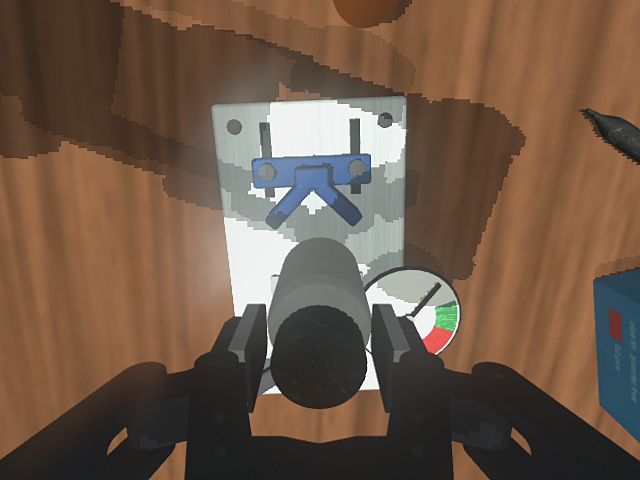

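View pics/s4c.png

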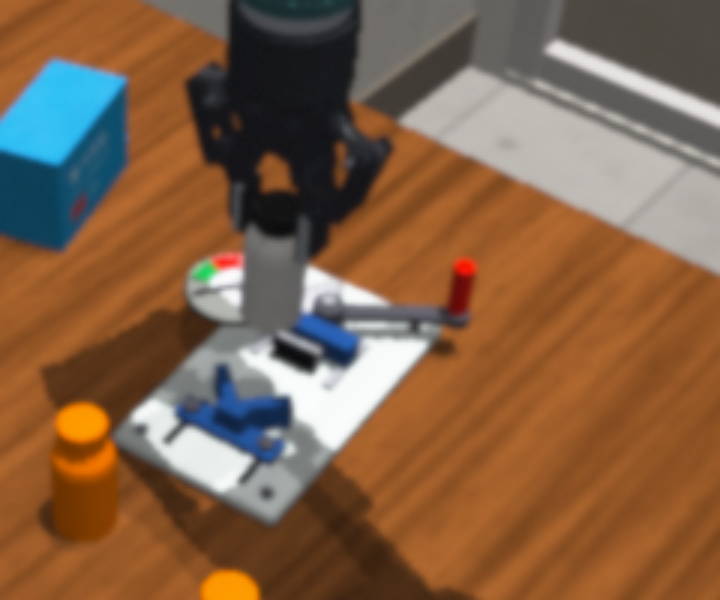

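Request:
apply_moves(moves=[0.038,-0.001,-0.002,0,0.008,0.002,0,0.038,0,0,0.01,0,0,0,0.038,0,0,0.012,0,0,0,0.038,0,0,0.008,0,0,0,0.038,0,0,0,0,0,0,0.038,0,0,0,0,0,0,0.038,0,0,0,0,0,0,0.038,0,0,0,0,0,0])

```text
clock: 10.4
position: [0.5627, -0.0492, 0.0848]
ee_rot: [-0.001, 0.687, 0.726, -0.001]
contact_force: [-0.6, -0.4, -0.8]
width: 0.0411
```

Run:
```python
from h import *
plan((.5629,-.0487,.085),93,.038,step=.03,rows=1)
```

```text
clk 10.40 pos [ 0.5627 -0.0492  0.0848] psi 93.2 tilt 0.14 w 0.0411 F [-0.6 -0.4 -0.8] q [-0.21  0.35  1.71 -0.    1.08 -0.27]
world d [0.0002 0.0005 0.0002] tool d [ 0.0005  0.0002 -0.0002] rv [-0.002 -0.     0.003]
[ 0.038, 0.0005, 0.0002, -0.0002, -0.002, 0, 0.003 ]
```

Aligned; descending.

Request:
apply_moves(moves=[0.038,0,0,0.008,0,0,0,0.038,0,0,0.008,0,0,0,0.038,0,0,0.008,0,0,0,0.038,0,0,0.004,0,0,0,0.038,0,0,0,0,0,0,0.038,0,0,0,0,0,0,0.038,0,0,0,0,0,0,0.038,0,0,0,0,0,0])

```text
clock: 11.07
position: [0.5631, -0.0492, 0.0543]
ee_rot: [-0.001, 0.687, 0.726, -0.0]
contact_force: [0.2, 0.8, -0.5]
width: 0.0416
```

Run:
```python
from h import *
plan((.5629,-.0487,.047),93,.038,step=.03,rows=1)
```

```text
clk 11.07 pos [ 0.5631 -0.0492  0.0543] psi 93.2 tilt 0.08 w 0.0416 F [ 0.2  0.8 -0.5] q [-0.21  0.39  1.75 -0.    1.01 -0.27]
world d [-0.0002  0.0005 -0.0073] tool d [ 0.0005 -0.0001  0.0073] rv [-0.001 -0.     0.003]
[ 0.038, 0.0005, -0.0001, 0.0073, -0.001, 0, 0.003 ]
```

Request:
apply_moves(moves=[0.038,0,0,0.003,0,0,0,0.038,0,0,0.003,0,0,0,0.038,0,0,0.001,0,0,0,0.038,0,0,0,0,0,0,0.038,0,0,0,0,0,0,0.038,0,0,0,0,0,0,0.038,0,0,0,0,0,0,0.038,0,0,0,0,0,0])

```text
clock: 11.73
position: [0.564, -0.0494, 0.0476]
ee_rot: [0.0, 0.687, 0.726, 0.0]
contact_force: [-0.0, -0.4, -1.1]
width: 0.041
```

Run:
```python
from h import *
plan((.5629,-.0487,.047),93,.038,step=.03,rows=1)
grab('scene','s5')
a=cv2.resize(load('s5')['image'][130:300,290:480],None,fx=3.5,fy=3.5,interpolation=cv2.INTER_CUBIC); cv2.imwrite('pics/s5c.png',a[:,:,::-1])
```

```text
clk 11.73 pos [ 0.564  -0.0494  0.0476] psi 93.2 tilt 0.06 w 0.0410 F [-0.  -0.4 -1.1] q [-0.21  0.39  1.75 -0.    0.99 -0.27]
world d [-0.0011  0.0007 -0.0006] tool d [ 0.0008 -0.001   0.0006] rv [0.001 0.    0.003]
[ 0.038, 0.0008, -0.001, 0.0006, 0.001, 0, 0.003 ]
```

View pics/s5c.png

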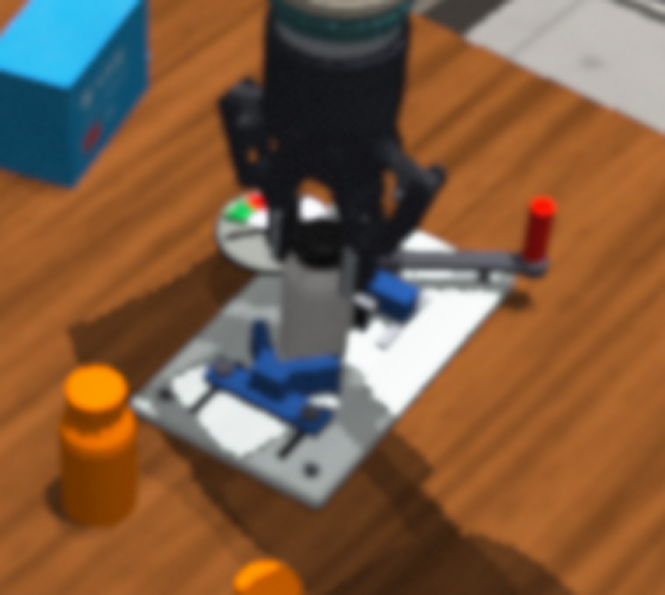

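The crop shows the bottle upright between the V-jaw and the pad, about 1 mm above the plate. I'll lower the last bit and then open.

Request:
apply_moves(moves=[0.038,0,-0.001,0.001,0,0,0,0.038,0,0,0.001,0,0,0,0.038,0,0,0,0,0,0,0.038,0,0,0,0,0,0,0.038,0,0,0,0,0,0,0.038,0,0,0,0,0,0,0.038,0,0,0,0,0,0,0.038,0,0,0,0,0,0])

```text
clock: 12.45
position: [0.5632, -0.0496, 0.0463]
ee_rot: [0.001, 0.687, 0.726, 0.0]
contact_force: [0.1, 0.0, -0.0]
width: 0.041
```

Run:
```python
from h import *
plan((.5629,-.0487,.047),93,.038,step=.03,rows=1)
```

```text
clk 12.45 pos [ 0.5632 -0.0496  0.0463] psi 93.2 tilt 0.13 w 0.0410 F [ 0.1  0.  -0. ] q [-0.21  0.39  1.76 -0.    0.99 -0.27]
world d [-0.0003  0.0009  0.0007] tool d [ 0.001  -0.0003 -0.0007] rv [0.002 0.001 0.003]
[ 0.038, 0.001, -0.0003, -0.0007, 0.002, 0.001, 0.003 ]
```

Request:
apply_moves(moves=[0.038,0,0,0.001,0,0,0,0.038,0,0,0,0,0,0,0.038,0,0,0,0,0,0,0.044,0,0,0,0,0,0,0.05,0,0,0,0,0,0,0.065,0,0,0,0,0,0,0.075,0,0,0,0,0,0,0.075,0,0,0,0,0,0])

```text
clock: 13.12
position: [0.5637, -0.0498, 0.046]
ee_rot: [0.001, 0.687, 0.726, 0.001]
contact_force: [0.5, -0.2, -0.1]
width: 0.0746
```

Request:
apply_moves(moves=[0.075,0,0,-0.005,0,0,0,0.075,0,0,-0.02,0,0,0,0.075,0,0,-0.03,0,0,0,0.075,0,0,-0.03,0,0,0,0.075,0,0,-0.03,0,0,0,0.075,0,0,-0.01,0,0,0,0.075,0,0,0,0,0,0,0.075,0,0,0,0,0,0])

```text
clock: 13.78
position: [0.5621, -0.0493, 0.1769]
ee_rot: [-0.0, 0.687, 0.726, -0.0]
contact_force: [0.6, -0.3, 0.6]
width: 0.0749
```

Run:
```python
from h import *
d=grab('wrist','w6');grab('scene','s6')
a=cv2.resize(load('s6')['image'][130:300,290:480],None,fx=3.5,fy=3.5,interpolation=cv2.INTER_CUBIC); cv2.imwrite('pics/s6c.png',a[:,:,::-1])
plan((.45,-.22,.17),37,.04,rows=8)
```

```text
clk 13.88 pos [ 0.5613 -0.0492  0.1757] psi 93.2 tilt 0.18 w 0.0749 F [ 0.5  0.1 -1.2] q [-0.21  0.28  1.58 -0.    1.29 -0.27]
world d [-0.1113 -0.1708 -0.0057] tool d [-0.1644 -0.1206  0.006 ] rv [-0.003  0.001  0.98 ]
[ 0.04, -0.0334, -0.0245, 0.0012, 0, 0, 0.124,
0.04, -0.0362, -0.0202, 0.0012, 0, 0, 0.124,
0.04, -0.0384, -0.0156, 0.0012, 0, 0, 0.124,
0.04, -0.0401, -0.0107, 0.0012, 0, 0, 0.124,
0.04, -0.0376, -0.0052, 0.0011, 0, 0, 0.124,
0.04, 0, 0, 0, 0, 0, 0.124,
0.04, 0, 0, 0, 0, 0, 0.124,
0.04, 0, 0, 0, 0, 0, 0.112 ]
```

View pics/w6.png

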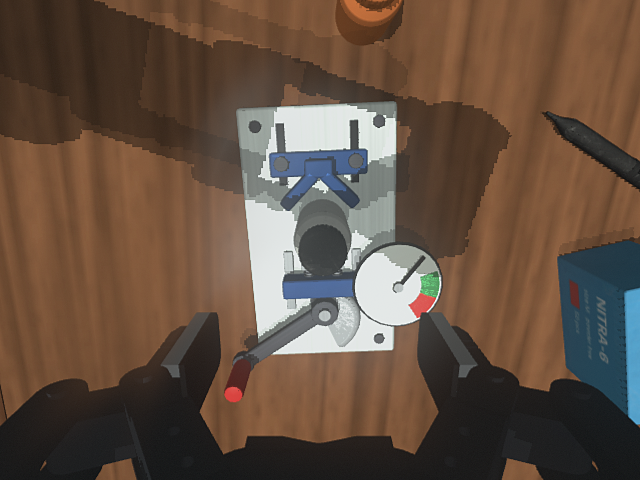

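View pics/s6c.png

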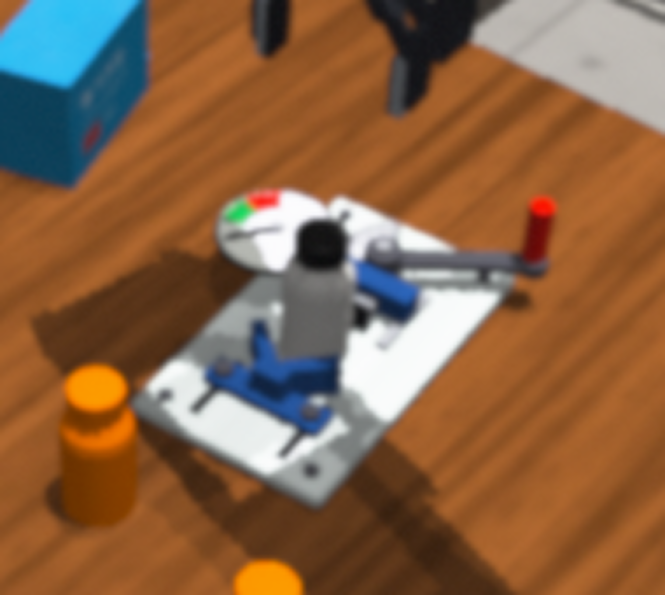

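The wrist view shows the bottle standing free at (323,245), between the pad and the V-jaw. The knob is at (233,395) and the pointer is still on white. Going over the knob.

Request:
apply_moves(moves=[0.05,-0.035,-0.015,0,0,0,0.12,0.05,-0.035,-0.01,0,0,0,0.12,0.05,-0.035,-0.005,0,0,0,0.12,0.05,-0.025,0,0,0,0,0.12,0.05,0,0,0,0,0,0.12,0.05,0,0,0,0,0,0.12,0.05,0,0,0,0,0,0.12,0.05,0,0,0,0,0,0.08])

```text
clock: 14.55
position: [0.5077, -0.1783, 0.1617]
ee_rot: [-0.009, 0.944, 0.331, -0.01]
contact_force: [-0.4, 0.5, -0.2]
width: 0.0497
```

Run:
```python
from h import *
plan((.500,-.179,.17),38,.045,rows=4)
```

```text
clk 14.55 pos [ 0.5077 -0.1783  0.1617] psi 38.7 tilt 1.58 w 0.0497 F [-0.4  0.5 -0.2] q [-0.47  0.27  1.63 -0.    1.27  0.43]
world d [-0.0077 -0.0007  0.0083] tool d [-0.0066 -0.0044 -0.0081] rv [-0.024  0.013  0.012]
[ 0.045, -0.0066, -0.0044, -0.0081, -0.024, 0.013, 0.012,
0.045, 0, 0, 0, 0, 0, 0,
0.045, 0, 0, 0, 0, 0, 0,
0.045, 0, 0, 0, 0, 0, 0 ]
```

Request:
apply_moves(moves=[0.045,-0.007,-0.004,0,-0.024,0.013,0.01,0.045,0,0,0,0,0,0,0.045,0,0,0.015,0,0,0,0.045,0,0,0.02,0,0,0,0.045,0,0,0.015,0,0,0,0.045,0,0,0,0,0,0,0.045,0,0,0,0,0,0,0.045,0,0,0,0,0,0])

```text
clock: 15.22
position: [0.4956, -0.1773, 0.1014]
ee_rot: [-0.007, 0.946, 0.325, -0.006]
contact_force: [-0.1, 0.7, -0.1]
width: 0.045
```

Run:
```python
from h import *
plan((.500,-.179,.10),38,.045,rows=1)
d=grab('wrist','w7')
```

```text
clk 15.22 pos [ 0.4956 -0.1773  0.1014] psi 37.9 tilt 0.98 w 0.0450 F [-0.1  0.7 -0.1] q [-0.48  0.29  1.76  0.    1.11  0.43]
world d [ 0.0044 -0.0017 -0.0014] tool d [0.0024 0.0041 0.0013] rv [-0.016  0.006 -0.001]
[ 0.045, 0.0024, 0.0041, 0.0013, -0.016, 0.006, -0.001 ]
```

View pics/w7.png

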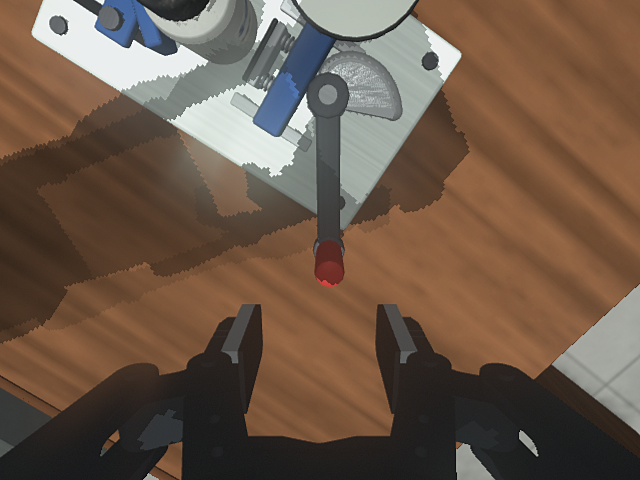

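Request:
apply_moves(moves=[0.045,0.002,0.004,0,-0.016,0.006,0,0.045,0,0,0,0,0,0,0.045,0,0,0,0,0,0,0.045,0,0,0,0,0,0,0.045,0,0,0,0,0,0,0.045,0,0,0,0,0,0,0.045,0,0,0,0,0,0,0.045,0,0,0,0,0,0])

```text
clock: 15.93
position: [0.5031, -0.1807, 0.1055]
ee_rot: [0.004, 0.946, 0.325, 0.003]
contact_force: [0.3, 0.3, 0.0]
width: 0.0453
```

Run:
```python
from h import *
d=load('w7'); im=d['image'].astype(int); m=(im[:,:,0]>190)&(im[:,:,1]<80); c=np.argwhere(m).mean(0)[::-1]; print(c,onz(d,*c,.078),pt(d,*c),onz(d,328,95,.043))
plan((.500,-.179,.046),38,.045,rows=1)
```

```text
[325.58928571 282.85714286] [ 0.49553072 -0.18099056  0.078     ] [ 0.4952648  -0.18120077  0.07713951] [ 0.57054498 -0.12361728  0.043     ]
clk 15.93 pos [ 0.5031 -0.1807  0.1055] psi 38.0 tilt 0.59 w 0.0453 F [0.3 0.3 0. ] q [-0.47  0.29  1.75 -0.    1.09  0.43]
world d [-0.0031  0.0017 -0.0595] tool d [-0.0017 -0.0039  0.0594] rv [ 0.009 -0.004 -0.   ]
[ 0.045, -0.0012, -0.0027, 0.0414, 0.009, -0.004, 0 ]
```

Request:
apply_moves(moves=[0.045,-0.001,-0.003,0,0.009,-0.004,0,0.045,0,0,0,0,0,0,0.045,0,0,0.012,0,0,0,0.045,0,0,0.015,0,0,0,0.045,0,0,0.015,0,0,0,0.045,0,0,0.008,0,0,0,0.045,0,0,0,0,0,0,0.045,0,0,0,0,0,0])

```text
clock: 16.6
position: [0.5012, -0.1793, 0.0547]
ee_rot: [0.001, 0.946, 0.325, 0.0]
contact_force: [-0.4, -0.1, 0.9]
width: 0.0452
```

Run:
```python
from h import *
plan((.500,-.179,.046),38,.045,rows=1)
```

```text
clk 16.60 pos [ 0.5012 -0.1793  0.0547] psi 38.0 tilt 0.09 w 0.0452 F [-0.4 -0.1  0.9] q [-0.47  0.34  1.82 -0.    0.98  0.43]
world d [-0.0012  0.0003 -0.0087] tool d [-0.0008 -0.001   0.0087] rv [ 0.001 -0.001 -0.001]
[ 0.045, -0.0008, -0.001, 0.0087, 0.001, -0.001, -0.001 ]
```

Go down a little more, then close loosely to 20 mm so the fingers straddle the knob.

Request:
apply_moves(moves=[0.045,0,-0.001,0.004,0,0,0,0.045,0,0,0.003,0,0,0,0.035,0,0,0,0,0,0,0.025,0,0,0,0,0,0,0.02,0,0,0,0,0,0,0.02,0,0,0,0,0,0,0.02,0,0,0,0,0,0,0.02,0,0,0,0,0,0], newtons=20)

```text
clock: 17.27
position: [0.5026, -0.1795, 0.0499]
ee_rot: [0.003, 0.946, 0.325, 0.002]
contact_force: [-0.1, -0.4, -0.8]
width: 0.0198
```

```bash
cat >> h.py <<'E'
PIV=np.array([.5703,-.1238]); CX=95.4
def lev():
    s=manip.get_state(); r=s['position'][:2]-PIV; a=np.degrees(np.arctan2(r[1],r[0]))%360; R=Rst(s).as_matrix()
    psi=np.degrees(np.arctan2(R[1,0],R[0,0])); tilt=Rst(s)
    print('clk %.2f r %.4f lever %.1f q_est %.3f psi %.1f (want %.1f) z %.4f F'%(s['clock'],np.hypot(*r),a,np.radians(a-CX)-2.094,psi,(a-180)%360,s['position'][2]),np.round(s['contact_force'],1),'w %.4f'%s['width'])
    rv=(Rst(s).inv()*down(np.radians(psi))).as_rotvec(); print('tilt rv',np.round(rv,3))
E
python3 - <<'E'
from h import *
lev()
E
```

```text
clk 17.27 r 0.0876 lever 219.4 q_est 0.071 psi 38.0 (want 39.4) z 0.0499 F [-0.1 -0.4 -0.8] w 0.0198
tilt rv [ 0.006 -0.003 -0.   ]
```

Request:
apply_moves(moves=[0.02,0,0.009,0,0.006,-0.003,-0.1,0.02,0.0005,0.009,0,0,0,-0.1,0.02,0.0005,0.009,0,0,0,-0.1,0.02,0.0005,0.009,0,0,0,-0.1,0.02,0,0,0,0,0,0,0.02,0,0,0,0,0,0,0.02,0,0,0,0,0,0,0.02,0,0,0,0,0,0])

```text
clock: 17.93
position: [0.5238, -0.1976, 0.0491]
ee_rot: [-0.007, 0.859, 0.512, -0.003]
contact_force: [0.8, 0.5, 0.4]
width: 0.0203
```

Run:
```python
from h import *
lev()
```

```text
clk 17.93 r 0.0873 lever 237.8 q_est 0.391 psi 61.6 (want 57.8) z 0.0491 F [0.8 0.5 0.4] w 0.0203
tilt rv [-0.015 -0.003  0.   ]
```

Request:
apply_moves(moves=[0.02,-0.002,0.01,0,-0.015,0,-0.08,0.02,0,0.01,0,0,0,-0.09,0.02,0,0.01,0,0,0,-0.09,0.02,0,0.01,0,0,0,-0.09,0.02,0,0,0,0,0,0,0.02,0,0,0,0,0,0,0.02,0,0,0,0,0,0,0.02,0,0,0,0,0,0])

```text
clock: 18.6
position: [0.5513, -0.2097, 0.0483]
ee_rot: [-0.007, 0.756, 0.655, -0.002]
contact_force: [-0.4, -0.5, -0.3]
width: 0.0198
```

Run:
```python
from h import *
lev()
for n in('top','scene','wrist'): grab(n,n+'8')
a=np.hstack([cv2.resize(load('top8')['image'][160:280,330:470],None,fx=2.8,fy=3),cv2.resize(load('scene8')['image'][150:270,320:460],None,fx=2.8,fy=3)]); cv2.imwrite('pics/c8.png',a[:,:,::-1])
```

```text
clk 18.60 r 0.0879 lever 257.5 q_est 0.736 psi 81.8 (want 77.5) z 0.0483 F [-0.4 -0.5 -0.3] w 0.0198
tilt rv [-0.014 -0.006  0.   ]
```

View pics/c8.png

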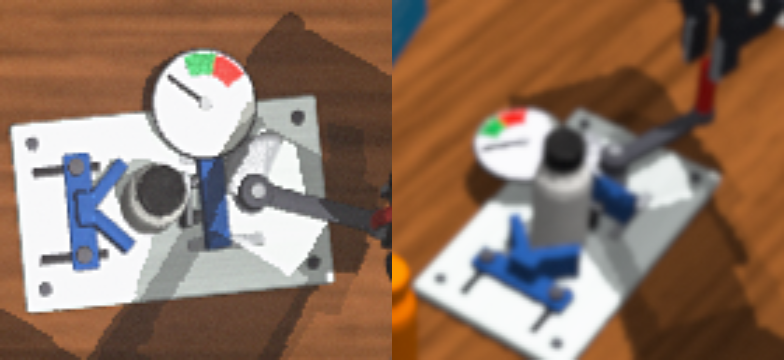

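View pics/wrist8.png

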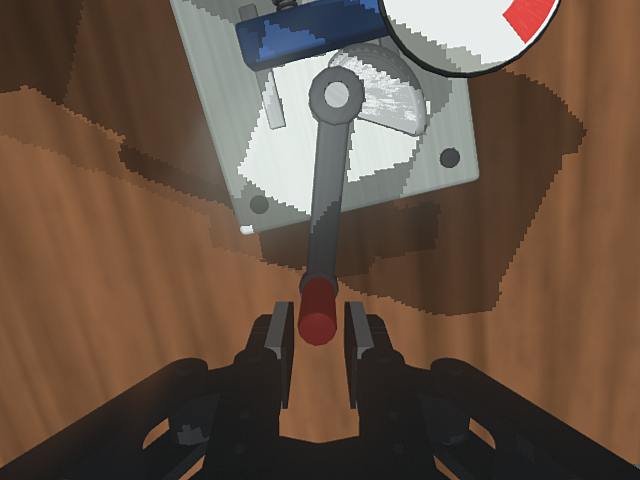

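The top crop (left) shows the pointer still on white, the bottle not yet pushed, and the lever following. Carrying on.

Request:
apply_moves(moves=[0.02,-0.002,0.01,0,-0.014,-0.006,-0.05,0.02,-0.001,0.01,0,0,0,-0.09,0.02,0,0.01,0,0,0,-0.09,0.02,0,0.01,0,0,0,-0.09,0.02,0,0,0,0,0,0,0.02,0,0,0,0,0,0,0.02,0,0,0,0,0,0,0.02,0,0,0,0,0,0])

```text
clock: 19.42
position: [0.5828, -0.2118, 0.0475]
ee_rot: [-0.007, 0.639, 0.769, -0.003]
contact_force: [-0.3, 0.5, 0.0]
width: 0.02
```

Run:
```python
from h import *
lev()
```

```text
clk 19.42 r 0.0889 lever 278.1 q_est 1.094 psi 100.5 (want 98.1) z 0.0475 F [-0.3  0.5  0. ] w 0.0200
tilt rv [-0.013 -0.007  0.   ]
```

Request:
apply_moves(moves=[0.02,-0.001,0.009,0,-0.013,-0.007,-0.05,0.02,0,0.009,0,0,0,-0.08,0.02,0,0.009,0,0,0,-0.08,0.02,0,0,0,0,0,0,0.02,0,0,0,0,0,0,0.02,0,0,0,0,0,0,0.02,0,0,0,0,0,0,0.02,0,0,0,0,0,0])

```text
clock: 20.08
position: [0.6025, -0.2068, 0.0473]
ee_rot: [-0.003, 0.557, 0.831, -0.002]
contact_force: [0.1, 0.7, -0.3]
width: 0.0202
```

```bash
cat >> h.py <<'E'
def look(tag):
    lev()
    for n in('top','scene'): grab(n,n+tag)
    a=np.hstack([cv2.resize(load('top'+tag)['image'][165:265,330:430],None,fx=4,fy=4,interpolation=cv2.INTER_CUBIC),cv2.resize(load('scene'+tag)['image'][165:265,320:420],None,fx=4,fy=4,interpolation=cv2.INTER_CUBIC)]); cv2.imwrite(f'pics/c{tag}.png',a[:,:,::-1])
E
python3 - <<'E'
from h import *
look('9')
E
```

```text
clk 20.08 r 0.0891 lever 291.2 q_est 1.324 psi 112.3 (want 111.2) z 0.0473 F [ 0.1  0.7 -0.3] w 0.0202
tilt rv [-0.007 -0.003  0.   ]
```

View pics/c9.png

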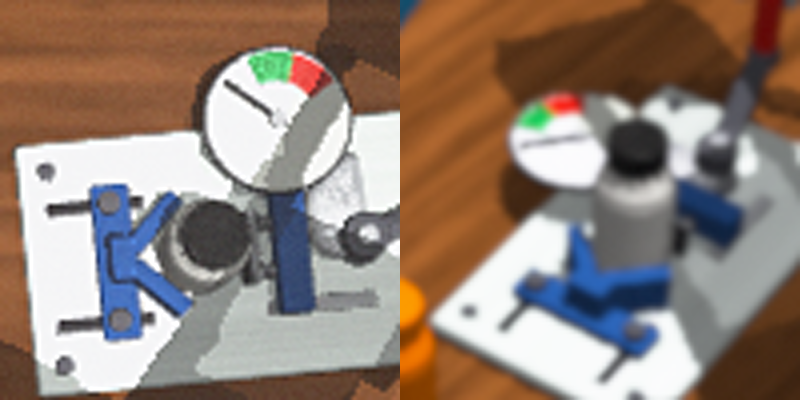

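The top crop shows the pad has pushed the bottle almost into the V, and the pointer is still on white. Smaller steps now.

Request:
apply_moves(moves=[0.02,0,0.008,0,-0.007,-0.003,-0.08,0.02,0,0.008,0,0,0,-0.08,0.02,0,0,0,0,0,0,0.02,0,0,0,0,0,0,0.02,0,0,0,0,0,0,0.02,0,0,0,0,0,0,0.02,0,0,0,0,0,0,0.02,0,0,0,0,0,0])

```text
clock: 20.85
position: [0.6139, -0.2013, 0.0472]
ee_rot: [-0.002, 0.489, 0.872, -0.002]
contact_force: [-0.1, -0.3, 0.4]
width: 0.0199
```

Run:
```python
from h import *
look('10')
```

```text
clk 20.85 r 0.0890 lever 299.3 q_est 1.465 psi 121.4 (want 119.3) z 0.0472 F [-0.1 -0.3  0.4] w 0.0199
tilt rv [-0.004 -0.002  0.   ]
```

View pics/c10.png

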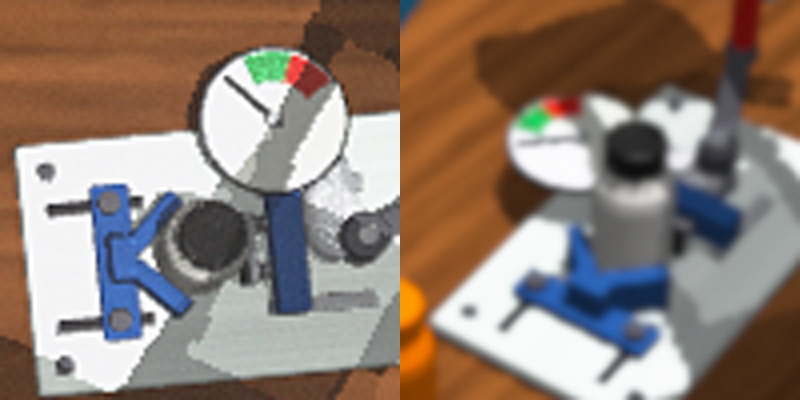

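Request:
apply_moves(moves=[0.02,0,0.007,0,-0.004,-0.002,-0.05,0.02,0,0.007,0,0,0,-0.06,0.02,0,0,0,0,0,0,0.02,0,0,0,0,0,0,0.02,0,0,0,0,0,0,0.02,0,0,0,0,0,0,0.02,0,0,0,0,0,0,0.02,0,0,0,0,0,0])

```text
clock: 21.62
position: [0.6231, -0.1955, 0.047]
ee_rot: [-0.001, 0.441, 0.898, -0.002]
contact_force: [0.3, 0.0, 0.3]
width: 0.0202
```

Run:
```python
from h import *
look('11')
```

```text
clk 21.62 r 0.0891 lever 306.4 q_est 1.589 psi 127.7 (want 126.4) z 0.0470 F [0.3 0.  0.3] w 0.0202
tilt rv [-0.005 -0.001  0.   ]
```

View pics/c11.png

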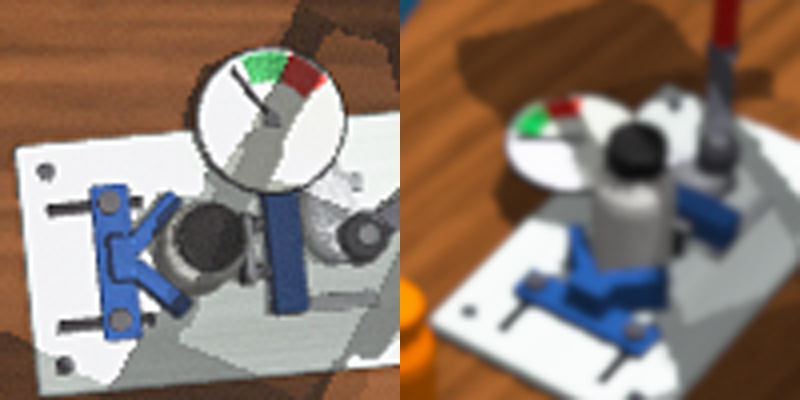

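The pointer is near the start of the green: tip (236,70), dial centre (272,118), about 0.4 rad. One more equal step should bring it to about 0.85 to 0.9.

Request:
apply_moves(moves=[0.02,0,0.007,0,-0.004,-0.001,-0.05,0.02,0,0.006,0,0,0,-0.06,0.02,0,0,0,0,0,0,0.02,0,0,0,0,0,0,0.02,0,0,0,0,0,0,0.02,0,0,0,0,0,0,0.02,0,0,0,0,0,0,0.02,0,0,0,0,0,0])

```text
clock: 22.38
position: [0.6308, -0.1892, 0.0469]
ee_rot: [-0.001, 0.391, 0.92, -0.002]
contact_force: [-0.3, -0.4, -0.3]
width: 0.0199
```

Run:
```python
from h import *
look('12')
```

```text
clk 22.38 r 0.0891 lever 312.8 q_est 1.700 psi 133.9 (want 132.8) z 0.0469 F [-0.3 -0.4 -0.3] w 0.0199
tilt rv [-0.005 -0.001  0.   ]
```

View pics/c12.png

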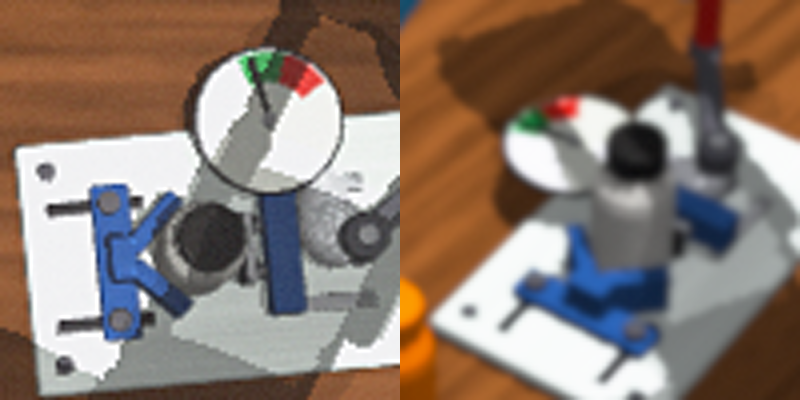

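The pointer tip (258,62) stands mid-green, which spans x 241–283. Opening the fingers and withdrawing straight up.

Request:
apply_moves(moves=[0.03,0,0,0,0,0,0,0.04,0,0,0,0,0,0,0.045,0,0,0,0,0,0,0.045,0,0,0,0,0,0,0.045,0,0,-0.01,0,0,0,0.045,0,0,-0.015,0,0,0,0.045,0,0,-0.02,0,0,0,0.045,0,0,-0.02,0,0,0])

```text
clock: 23.15
position: [0.6275, -0.1875, 0.1102]
ee_rot: [-0.007, 0.391, 0.92, -0.002]
contact_force: [0.4, -0.9, 1.6]
width: 0.0452
```

Request:
apply_moves(moves=[0.045,0,0,-0.03,0,0,0,0.045,0,0,-0.03,0,0,0,0.045,0,0,-0.03,0,0,0,0.045,-0.03,0,0,0,0,0,0.045,-0.03,0,0,0,0,0,0.045,0,0,0,0,0,0,0.045,0,0,0,0,0,0,0.045,0,0,0,0,0,0])

```text
clock: 23.82
position: [0.6736, -0.2322, 0.2186]
ee_rot: [0.001, 0.391, 0.92, -0.002]
contact_force: [-0.2, 0.2, 0.4]
width: 0.0456
```

Run:
```python
from h import *
look('13'); grab('wrist','w13')
t=load('top13')
a=cv2.resize(t['image'][160:280,160:470],None,fx=2.55,fy=2.55,interpolation=cv2.INTER_CUBIC);cv2.imwrite('pics/t13.png',a[:,:,::-1])
t0=load('top0'); 
for n,(u,v) in dict(vial=(189,245),flask=(272,183)).items():
    A=t0['image'][v-18:v+18,u-18:u+18].astype(int);B=t['image'][v-18:v+18,u-18:u+18].astype(int);print(n,np.abs(A-B).mean())
```

```text
clk 23.82 r 0.1497 lever 313.6 q_est 1.715 psi 134.0 (want 133.6) z 0.2186 F [-0.2  0.2  0.4] w 0.0456
tilt rv [-0.003  0.004 -0.   ]
vial 2.425925925925926
flask 2.5074588477366255
```

View pics/c13.png

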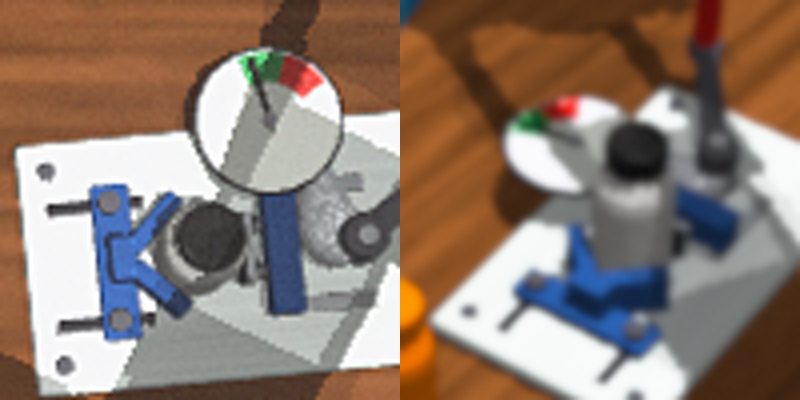

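View pics/t13.png

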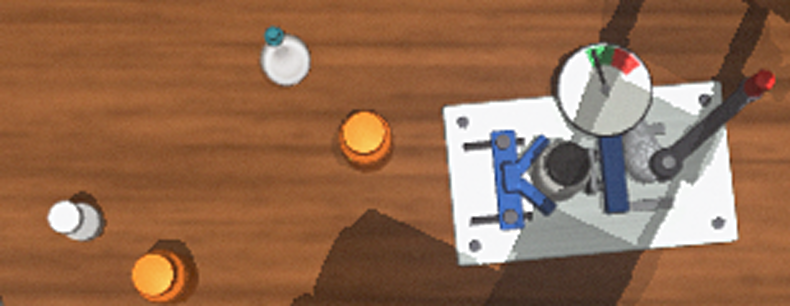

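View pics/w13.png

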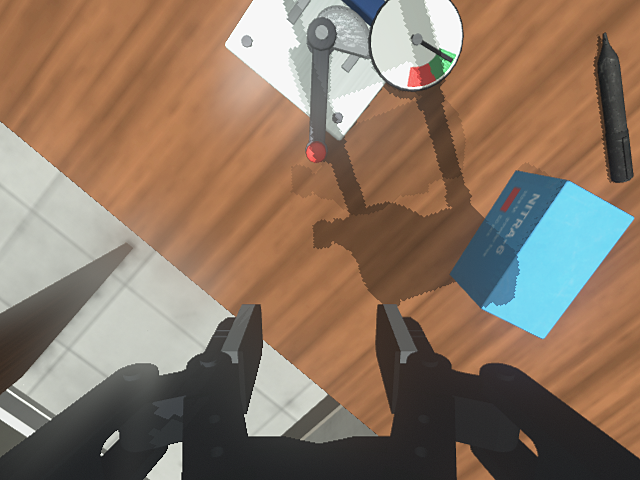

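The pointer is at about 0.78 rad, in the green. The bottle is upright in the V, the lever is staying put, and the robot is clear of everything.

Run:
```python
from h import *
print(workorder.sign_off())
```

```text
the job is handed in; nothing more can be done
None
```

The bottle is clamped upright against the V-jaw with the dial's pointer in the green, and I handed the job in at about 24 s of the 67 s allowed.

I gripped the white, black-capped bottle below its cap with 22 N and stood it on the plate between the pad and the V-jaw. I then straddled the red knob loosely with the fingers and turned the lever anticlockwise to about 1.70 rad. The last part went in small steps, with a look at the dial after each one. After that I opened the fingers and drew clear.

- **Pointer:** it reads about 0.78 rad from the top view (green is 0.54 to 1.26). It was in the white, then the green, and never in the red in any picture. The reading did not change after I let go.
- **Bottle:** the top and scene views show it upright, pressed into the V-jaw by the pad.
- **Vial and flask:** the before and after pictures show no change.
- **Forces:** wrist force readings stayed around 1 to 2 N between moves.

The views of the V-jaw and cam pivot disagreed by 2 to 2.5 mm. One automatic colour measurement of the knob was off because of a partly lit mask, so I used the earlier two-view value, which held up. The arm often settled a few millimetres off after a move, up to about 12 mm once, and I corrected the offsets that mattered before each descent and grasp.

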